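# Peel the top gem tray off the stack and show it over the light pad

### The arm

A 6-joint arm with a two-finger parallel gripper is mounted at the origin on the work surface. World frame = base frame: x ahead of the robot, y to its left, z up, the work surface at z = 0. Lengths are in mm, angles in rad, forces in N, time in s.
With the tool pointing down it reaches from about 375 to 900 mm from the base axis. Payload 3.1 kg.
Tool frame: the origin (TCP) lies on the centre line of the jaws, within the pads' length; the fingertips stand 22 mm ahead of it and the grasp point (between the pads) lies 3 mm ahead of it; x points along the fingers, y is the direction in which the jaws open and shut, and the axes are right-handed (so a half turn about x gives the same grasp; the last joint's range is limited). The gripper opens to 87 mm and grips with 3 to 60 N. Pads are 19 mm wide; open, the fingers measure 117 mm over their backs; the gripper's body (75 mm by 190 mm) begins 51 mm behind the grasp point.
Start: joints at [0.952, 0.527, 1.433, -0, 1.181, -0.178], TCP at [266.622, 565.251, 210.548] pointing down, gripper open.
Joint ranges: [-3.08, 3.08], [-0.75, 2.2], [0.22, 2.44], [-1.43, 4.57], [0, 2.65], [-2.85, 2.85]. Speed limits (rad/s): [2.79, 2.79, 3.14, 3.14, 3.14, 3.14].

### API

Orientations are given as a rotation vector (axis times angle).
In Python, from plant import env, cams, hand_in gives the robot as it stands.
- The arm moves only by the tool jog_arm, never from a script. Its argument "commands" is a list of rows, each a list of 7 numbers: the finger opening in mm, from 0 to 87, then the shift along the tool's x, y, z in mm, then the turn, a rotation vector about the tool's x, y, z in degrees. In form: [[gripper, tx, ty, tz, wx, wy, wz], ...]. A call has 1 to 20 rows; each row shifts and turns the pose as measured when the row begins, along the tool's axes as they then stand; what a row does not reach is not made up. A row lasts 1/10 s, in which the tool goes at most 50 mm and 8.59 degrees, less where a joint would pass 70% of its speed; a pose out of reach is approached as far as the arm can. A call is refused whole if a number of a shift passes 50 or a number of a turn 8.59, either way. A call with a gripper value outside its range is refused whole. The fingers move at their own pace and stop on an object; "squeeze" is the grip in N (left out, the last holds). Time passes only in rows, so rows that do not move let the fingers close. It gives the time, the measured TCP pose, the force and the opening at its end, in the units of the state.
- env.observe(): the state, without advancing time (a new reading comes with each control period).
- cams.camera(name): name is "scene" or "side" or "wrist"; returns (picture, depth): 420x560x3 uint8, blue, green, red; 420x560 float32, mm along the optical axis (not along the pixel's ray), 0 where there is no reading.
- cams.calibration(name): a dict with "intrinsics" (3x3 intrinsics, pixels), "view" (4x4, takes a point from world to camera coordinates). Camera axes: x right, y up, looking along -z (the intrinsics and any distortion apply to the point x, -y, -z); pixel columns grow to the right and rows downward; lengths in mm; the calibration is good to about 2 mm. The wrist camera is an equidistant fisheye: a pixel r from the principal point sees the ray r / f radians off the axis. A picture is of the moment at which its call begins: read the wrist's pose just before it. calibration takes no time and is no camera call; for the wrist camera it gives the pose at the moment of the call.
- hand_in(): hands the job in, once; it reports no verdict.
The state is a dict: "time": time; "joint_pos": joint angles; "qd": joint speeds; "joint_torque": joint torques, N m; "tcp_pos": TCP position; "tool_rot": TCP orientation; "force": force on the tool from outside, world axes, zero at the start; "torque": the same for the moment, N m; "opening": finger opening in mm.
Only numpy, scipy, OpenCV 4.12 (cv2) and the standard library are available. Lean on these libraries where they do the work, as an engineer would, in place of code of your own. Each camera call takes 0.05 s, during which the arm holds its last target.

### The job

Press the light pad's button fully down and let it come back up. Then take the uppermost of the stuck, nested gem trays by its corner lug (the one farther from the robot) and peel it off by raising that corner clearly while the opposite corner still sits in the stack, leaving the tray beneath in its place. Finish while holding the tray still and level, about 10 cm above the middle of the light panel; do not put it down, and leave the other things on the counter alone.

Things in the scene. Friction and masses are not known exactly. Their poses are not given: they have to be found in the camera images.
- light_button (a joint): black round push button of the light pad, joint value in m: 0 up, 0.006 fully down; it springs back; fully down takes about 5 N
- light_button_top (a point): centre of the top face of that button (26 mm across); it is pressed straight down, 6 mm
- light_pad: flat aluminium light pad with a white panel, fixed to the counter. Origin on the counter under the middle of the white panel (166 x 116 mm); the panel's top is 15.5 mm above the counter. x runs along the pad (plate from -90 to +132 mm in x, 130 mm wide in y); the button stands at x = +110 mm, y = 0
- top_tray: uppermost white plastic gem tray, loose, 0.1 to 0.15 kg: rim 154 (x) x 108 (y) mm, rim top 23.5 mm above the origin, 45 degree sides, stones fixed inside below the rim. Origin: centre between the undersides of its four feet (x +-48, y +-25 mm), which stand on the floor of the tray beneath; z up. Each foot sticks there with about 1 N and lets go once raised 5 mm. Its one lug is at the +x +y corner
- lug (a point): middle of the top tray's lug, an upright plate outside the rim, at x +90, y +40, z +35.5 mm in the tray: 12 mm thick along the tray's x (its gripping faces look to +-x), 28 mm wide along y, 24 mm high (12 mm below to 12 mm above this point), standing on the rim. Axes as the tray's; free above and to both sides
- far_corner (a point): rim corner of the top tray diagonally across from the lug, at x -72, y -49, z +23.5 mm in the tray. Peeling from the lug, the tray can turn about 0.15 rad on its foot near this corner before the rims meet here
- under_tray: the tray beneath, about 0.6 kg, loose, same shape, axes and origin, 8 mm lower (about 3 mm play between the sides, 5 mm between the rims), nested in the bottom tray; it stays. Its own lug is at the other end (-x -y corner), 8 mm lower than the top tray's
- stack: bottom tray fixed on a black folder 200 x 140 x 14 mm, fixed to the counter. Origin on the counter under its centre; the top tray's feet stand 30 mm above it, the lug's top 77.5 mm above it. Same axes as the trays at the start
- loupe: bystander: black cylindrical loupe, 36 mm across, 40 mm high, origin under its centre
- calculator: bystander: grey desk calculator 120 x 70 x 18 mm, origin under its centre
- ring_box: bystander: small blue ring box 50 x 50 x 39 mm, origin under its centre
Mind the look-alikes: they are no part of the job. What is shaped like the under_tray but green or orange is not meant.

How it is judged (in metres and radians):
On the way, in this order (a step that is already met when the one before it is completed fails the run):
1. the light pad's button is pressed fully down (value of joint light_button above 0.005 m), for 0.05 s.
2. the button has come back up (value of joint light_button below 0.0015 m), for 0.1 s.
3. the lug corner of the top tray is raised (tray tilted more than 3.5 degrees) while the opposite corner is still down in the stack (angle between top_tray's own z axis and vertical above 0.06 rad and z of lug in the frame of stack above 0.072 m and z of far_corner in the frame of stack below 0.0605 m and horizontal distance between top_tray and stack below 0.03 m), for 0.05 s.
At the end, for the whole second after the job is handed in: fingers hold the top tray still and clear of all else, its centre within 40 mm sideways of the panel's middle, underside 50 to 150 mm above the panel, level within 15 degrees; button up; the tray beneath still nested (within 6 mm, 3 degrees) (horizontal distance between top_tray and light_pad below 0.04 m and z of top_tray in the frame of light_pad between 0.065 and 0.165 m and angle between top_tray's own z axis and vertical below 0.26 rad and linear speed of top_tray below 0.03 m/s and angular speed of top_tray below 0.2 rad/s and contact force between the fingers and top_tray above 2 N and contact force between top_tray and under_tray below 0.05 N and contact force between top_tray and light_pad below 0.05 N and value of joint light_button below 0.0015 m and distance between under_tray and stack below 0.028 m and horizontal distance between under_tray and stack below 0.006 m and angle between under_tray's own z axis and vertical below 0.05 rad); the arm keeps its last pose, push and grip.
It fails at once if the tray beneath is lifted, shifted more than 15 mm or tipped out of its nest (distance of under_tray from where it was at the start of the episode above 0.015 m or angle between under_tray's own z axis and vertical above 0.15 rad).
It fails at once if the loupe is pushed away (more than 15 mm) or tipped (distance of loupe from where it was at the start of the episode above 0.015 m or angle between loupe's own z axis and vertical above 0.3 rad).
It fails at once if the calculator is pushed away (more than 15 mm) or tipped (distance of calculator from where it was at the start of the episode above 0.015 m or angle between calculator's own z axis and vertical above 0.3 rad).
It fails at once if the ring box is pushed away (more than 15 mm) or tipped (distance of ring_box from where it was at the start of the episode above 0.015 m or angle between ring_box's own z axis and vertical above 0.3 rad).
It also fails if it takes over 58 s, if anything falls off the work surface, if the arm or the gripper's body presses on something with over 40 N, if the wrist force passes 120 N, or if a joint passes its speed limit or range.

## Working session

There is one attempt and no reset: what is moved stays moved. The work goes in short steps, Python scripts to look and compute and a tool call to move; the robot and the scene stay as the last step left them, time stands still between calls to the robot, and variables do not carry over. Pictures are saved under pics/ and viewed, and the job is handed in when it is done.

Besides the shell and the picture viewer there is one more tool, called as name([rows], argument=value, ...), one row to a line, values as JSON. jog_arm: Moves the arm, as the interface text tells. Its arguments: {"type":"object","properties":{"commands":{"type":"array","items":{"type":"array","items":{"type":"number"}}},"squeeze":{"type":"number"}},"required":["commands"]}

```bash
mkdir -p pics; ls; python3 - <<'E'
from plant import env, cams
import cv2,numpy as np
s=env.observe(); print(s)
for n in ("scene","side"):
    im,d=cams.camera(n); cv2.imwrite(f"pics/{n}0.png",im); np.save(f"pics/{n}0.npy",d)
    c=cams.calibration(n); print(n,c)
E
```

```text
pics
{'time': 0.0, 'joint_pos': array([ 9.51515474e-01,  5.28473431e-01,  1.43393954e+00,  6.47473816e-06,
        1.18138317e+00, -1.78491406e-01]), 'qd': array([ 1.87506629e-04, -3.15623265e-04,  3.39132824e-04, -9.70957874e-04,
       -1.32675355e-05, -5.12867803e-04]), 'joint_torque': array([ 5.38171607e-04, -4.40034628e+01, -1.76594728e+01,  6.32765167e-02,
        5.83184778e-02, -1.65400597e-04]), 'tcp_pos': array([266.16725197, 564.63264451, 209.55536048]), 'tool_rot': array([ 0.34412636,  1.54387642, -0.34733383]), 'force': array([-0.24290519, -0.26094618, -0.3138497 ]), 'torque': array([ 0.02465121, -0.0262413 ,  0.01819513]), 'opening': 86.75455055359355}
scene {'intrinsics': array([[435.96976416,   0.        , 279.97149189],
       [  0.        , 435.96976416, 209.77405986],
       [  0.        ,   0.        ,   1.        ]]), 'view': array([[ 9.35579918e-02,  9.95566223e-01,  9.73638808e-03,
        -1.33049990e+02],
       [-7.69246431e-01,  6.60743764e-02,  6.35526635e-01,
         3.44004612e+02],
       [ 6.32065527e-01, -6.69482775e-02,  7.72017551e-01,
        -1.33957127e+03],
       [ 0.00000000e+00,  0.00000000e+00,  0.00000000e+00,
         1.00000000e+00]])}
side {'intrinsics': array([[511.66899462,   0.        , 274.24979078],
       [  0.        , 511.66899462, 206.12207582],
       [  0.        ,   0.        ,   1.        ]]), 'view': array([[ 7.48120526e-01, -6.63180683e-01,  2.25180024e-02,
        -3.51572800e+02],
       [ 3.48913349e-01,  4.22013734e-01,  8.36757960e-01,
        -2.58490548e+02],
       [-5.64424621e-01, -6.18138973e-01,  5.47109730e-01,
        -8.55550989e+02],
       [ 0.00000000e+00,  0.00000000e+00,  0.00000000e+00,
         1.00000000e+00]])}
```

View pics/scene0.png

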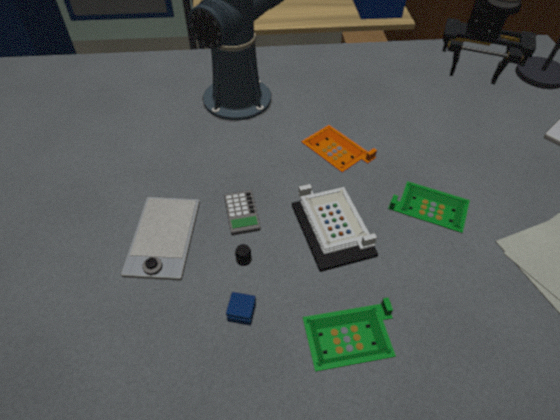

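View pics/side0.png

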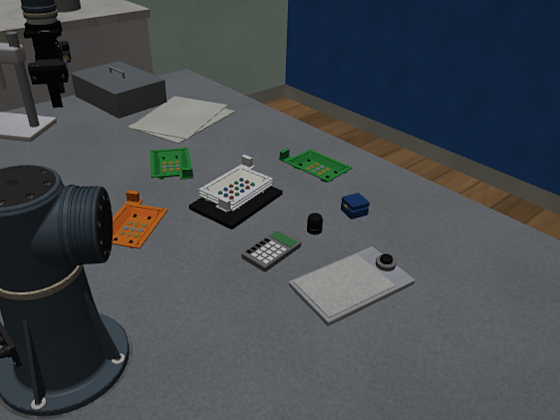

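```bash
cat > h.py <<'E'
import cv2,numpy as np
from plant import env,cams
def ray(name,u,v,c=None):
    c=c or cams.calibration(name);K=c["intrinsics"];V=c["view"]
    d=np.array([(u-K[0,2])/K[0,0],-(v-K[1,2])/K[1,1],-1.]);R=V[:3,:3];t=V[:3,3]
    return -R.T@t,R.T@d
def onplane(name,u,v,z):
    o,d=ray(name,u,v);return o+d*(z-o[2])/d[2]
def depthpt(name,u,v,D):
    o,d=ray(name,u,v);return o+d*D
def proj(name,p):
    c=cams.calibration(name);K=c["intrinsics"];q=c["view"][:3,:3]@np.array(p,float)+c["view"][:3,3]
    return np.array([K[0,0]*q[0]/-q[2]+K[0,2],K[1,1]*-q[1]/-q[2]+K[1,2]])
E
python3 - <<'E'
import cv2
a=cv2.imread("pics/scene0.png");b=cv2.imread("pics/side0.png")
def c(im,x,y,w,h,k): return cv2.resize(im[y:y+h,x:x+w],None,fx=k,fy=k,interpolation=cv2.INTER_CUBIC)
cv2.imwrite("pics/c1.png",c(a,285,175,100,100,6))
cv2.imwrite("pics/c2.png",c(b,185,145,105,85,7))
cv2.imwrite("pics/c3.png",c(a,115,190,95,95,6))
E
```

```text
(no output)
```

View pics/c1.png

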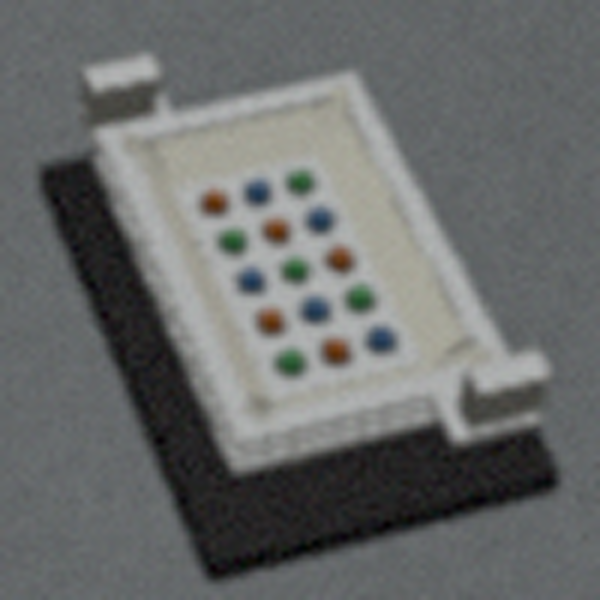

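View pics/c2.png

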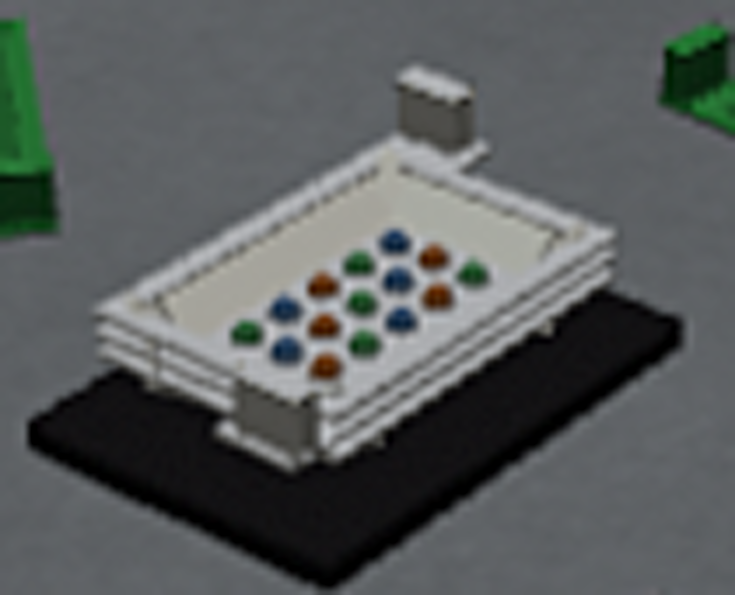

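View pics/c3.png

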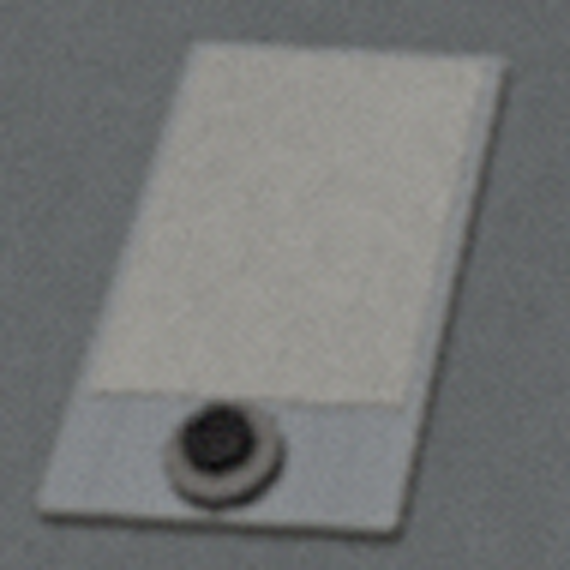

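```bash
python3 - <<'E'
from h import *
np.set_printoptions(precision=1,suppress=True)
S=lambda ox,oy,k,p:(ox+(p[0]+.5)/k-.5,oy+(p[1]+.5)/k-.5)
D=np.load("pics/scene0.npy");D2=np.load("pics/side0.npy")
def show(l,n,ox,oy,k,p,z,DD):
    u,v=S(ox,oy,k,p); q=onplane(n,u,v,z)
    d=depthpt(n,u,v,DD[int(round(v)),int(round(u))]); print(l,(round(u,1),round(v,1)),q,"depth:",d)
    return q
for l,p,z in [("lugtop c",(507,373),77.5),("lugtopL",(463,385),77.5),("lugtopR",(549,363),77.5),("underlug top",(122,75),69.5),("rim tl",(97,132),53.5),("rim tr",(355,75),53.5),("rim bl",(235,437),53.5),
  ("fold tl",(43,170),14),("fold bl",(212,577),14),("fold br",(557,480),14)]:
    show(l,"scene",285,175,6,p,z,D)
for l,p,z in [("lugtop c",(436,82),77.5),("rim -x+y?",(100,310),53.5),("rim +x-y",(615,235),53.5),("fold near",(330,575),14),("fold r",(683,320),14),("fold l",(30,430),14)]:
    show(l,"side",185,145,7,p,z,D2)
for l,p,z in [("btn",(220,432),22),("plate tl",(195,42),15),("plate tr",(507,58),15),("plate bl",(40,512),15),("plate br",(400,530),15),("panel tl",(197,47),15.5),("panel tr",(487,62),15.5),("panel bl",(95,392),15.5),("panel br",(405,408),15.5),("panel c",(295,225),15.5)]:
    show(l,"scene",115,190,6,p,z,D)
# button by mask in side
im=cv2.imread("pics/side0.png")
sub=im[245:275,370:405].max(2); m=(sub<45).astype(np.uint8); print(m.sum()); M=cv2.moments(m,True); u,v=370+M['m10']/M['m00'],245+M['m01']/M['m00']
for z in (20,25,30): print("btn side",u,v,onplane("side",u,v,z), depthpt("side",u,v,D2[int(v),int(u)]))
E
```

```text
lugtop c (369.1, 236.8) [607.3 263.4  77.5] depth: [608.6 262.8  79.3]
lugtopL (361.8, 238.8) [611.1 246.9  77.5] depth: [606.2 249.1  70.4]
lugtopR (376.1, 235.1) [604.4 279.   77.5] depth: [548.9 306.7  -1.4]
underlug top (304.9, 187.1) [448.9 148.9  69.5] depth: [447.8 149.2  68.2]
rim tl (300.8, 196.6) [463.4 138.1  53.5] depth: [463.5 138.1  53.7]
rim tr (343.8, 187.1) [442.3 243.6  53.5] depth: [394.1 259.4  -0.4]
rim bl (323.8, 247.4) [609.7 169.   53.5] depth: [608.1 169.5  51.1]
fold tl (291.8, 202.9) [447.5 120.1  14. ] depth: [447.7 120.   14.2]
fold bl (319.9, 270.8) [642.2 159.1  14. ] depth: [636.6 160.7   4.7]
fold br (377.4, 254.6) [612.3 291.8  14. ] depth: [607.3 294.4   6.1]
lugtop c (246.9, 156.3) [605.7 262.1  77.5] depth: [607.5 264.3  76. ]
rim -x+y? (198.9, 188.9) [440.3 240.2  53.5] depth: [441.5 242.   52.2]
rim +x-y (272.4, 178.1) [610.3 167.   53.5] depth: [613.2 170.2  51. ]
fold near (231.7, 226.7) [438.6 111.1  14. ] depth: [443.2 117.2   8.6]
fold r (282.1, 190.3) [634.4 155.7  14. ] depth: [650.2 172.4  -0. ]
fold l (188.9, 206.0) [411.9 244.9  14. ] 
[... 319 characters left out ...]
.2    9.3]
plate br (181.2, 277.9) [ 634.5 -134.9   15. ] depth: [ 628.4 -136.8    5. ]
panel tl (147.4, 197.4) [ 401.5 -227.5   15.5] depth: [ 399.  -228.4   12.7]
panel tr (195.8, 199.9) [ 419.5 -110.7   15.5] depth: [ 418.  -110.9   13.8]
panel bl (130.4, 254.9) [ 566.9 -248.    15.5] depth: [ 564.4 -249.3   11.8]
panel br (182.1, 257.6) [ 583.7 -135.5   15.5] depth: [ 582.8 -135.8   14.1]
panel c (163.8, 227.1) [ 496.1 -181.4   15.5] depth: [ 494.6 -181.9   13.6]
160
btn side 385.40625 261.60625 [ 602.3 -198.    20. ] [ 590.1 -205.6   31.2]
btn side 385.40625 261.60625 [ 596.8 -201.4   25. ] [ 590.1 -205.6   31.2]
btn side 385.40625 261.60625 [ 591.4 -204.8   30. ] [ 590.1 -205.6   31.2]
```

```bash
python3 - <<'E'
from h import *
np.set_printoptions(precision=1,suppress=True)
from scipy.spatial.transform import Rotation as Ro
s=env.observe(); print(np.array2string(Ro.from_rotvec(s["tool_rot"]).as_matrix(),precision=3))
for n,(x0,x1,y0,y1) in {"scene":(138,168,250,280),"side":(368,408,244,278)}.items():
    im=cv2.imread(f"pics/{n}0.png");D=np.load(f"pics/{n}0.npy")
    P=[];
    for v in range(y0,y1):
        for u in range(x0,x1):
            P.append([*depthpt(n,u,v,D[v,u]),im[v,u].max()])
    P=np.array(P); d=P[P[:,3]<45]; print(n,len(d),np.median(d,0)); h=d[d[:,2]>np.percentile(d[:,2],50)]; print(np.percentile(d[:,2],[5,25,50,75,95]),h.mean(0),h.min(0),h.max(0))
    print(np.histogram(P[:,2],bins=np.arange(8,44,2)))
    t=P[(P[:,2]>17)&(P[:,2]<28)&(P[:,3]>60)]; print("ring",t.mean(0),t.min(0),t.max(0),np.median(t[:,2]))
E
```

```text
[[-0.001  0.427  0.904]
 [-0.002  0.904 -0.427]
 [-1.    -0.002 -0.   ]]
scene 84 [ 603.9 -196.3   34.    35. ]
[26.5 31.7 34.  34.9 36.2] [ 614.4 -191.9   53.6   35.9] [ 591.6 -207.    34.    24. ] [1123.8   20.   816.8   43. ]
(array([ 27, 100, 219, 147,  42,   9,  13,  44,  72,  24,   6,  20,  31,
        47,   8,   0,   0]), array([ 8, 10, 12, 14, 16, 18, 20, 22, 24, 26, 28, 30, 32, 34, 36, 38, 40,
       42]))
ring [ 604.8 -196.9   24.    99. ] [ 559.3 -230.    17.    61. ] [ 621.9 -168.2   27.9  153. ] 24.61082100736928
side 160 [ 592.8 -203.4   31.5   19. ]
[16.7 21.5 31.5 34.2 35.7] [ 598.5 -200.9   34.1   15.7] [ 587.3 -213.    31.5    0. ] [ 612.5 -188.2   36.9   43. ]
(array([ 11, 141, 274, 108,  25,  17,  21,  45,  56,  14,  10,  16,  31,
        40,   4,   0,   0]), array([ 8, 10, 12, 14, 16, 18, 20, 22, 24, 26, 28, 30, 32, 34, 36, 38, 40,
       42]))
ring [ 594.3 -204.6   23.9   90.3] [ 563.6 -221.8   17.1   62. ] [ 618.1 -179.5   27.2  148. ] 24.22772523443689
```

jog_arm([
  [0,0,0,0,7.6,0,0],
  [0,0,0,0,7.6,0,0],
  [0,0,0,0,7.6,0,0],
  [0,0,0,0,7.6,0,0],
  [0,0,0,0,7.6,0,0],
  [0,0,0,0,7.6,0,0],
  [0,0,0,0,7.6,0,0],
], squeeze=45)

```text
time: 0.8
tcp_pos: [264.3, 562.0, 205.4]
tool_rot: [1.078, 1.281, -1.097]
force: [-0.6, 0.9, -0.2]
opening: 39.0
```

jog_arm([
  [0,0,8,40,0,0,0],
  [0,0,8,40,0,0,0],
  [0,0,8,40,0,0,0],
  [0,0,8,40,0,0,0],
  [0,0,8,40,0,0,0],
  [0,0,8,40,0,0,0],
  [0,0,8,40,0,0,0],
  [0,0,8,40,0,0,0],
  [0,0,8,40,0,0,0],
  [0,0,8,40,0,0,0],
  [0,0,8,40,0,0,0],
  [0,0,8,40,0,0,0],
  [0,0,8,40,0,0,0],
  [0,0,8,40,0,0,0],
  [0,0,8,40,0,0,0],
  [0,0,8,40,0,0,0],
  [0,0,8,40,0,0,0],
])

```text
time: 2.5
tcp_pos: [513.7, -106.8, 204.2]
tool_rot: [1.071, 1.29, -1.095]
force: [0.9, 0.4, -0.6]
opening: 0.1
```

```bash
cat >> h.py <<'E'
from scipy.spatial.transform import Rotation as Ro
np.set_printoptions(precision=2,suppress=True)
def to(x,y,z):
    s=env.observe();R=Ro.from_rotvec(s["tool_rot"]).as_matrix()
    print("t",round(s["time"],2),"tcp",s["tcp_pos"],"F",s["force"],"open",round(s["opening"],1),"\nR",R.tolist() if 0 else R)
    print("shift in tool",R.T@(np.array([x,y,z])-s["tcp_pos"]))
E
python3 - <<'E'
from h import *
to(600.5,-197.5,80)
im,d=cams.camera("wrist"); cv2.imwrite("pics/w1.png",im); print(cams.calibration("wrist"))
E
```

```text
t 2.5 tcp [ 513.71 -106.79  204.15] F [ 0.88  0.38 -0.59] open 0.1 
R [[-0.01  0.99  0.17]
 [-0.01  0.17 -0.99]
 [-1.   -0.01  0.01]]
shift in tool [123.74  71.82 103.47]
{'intrinsics': array([[325.19,   0.  , 273.  ],
       [  0.  , 325.19, 207.92],
       [  0.  ,   0.  ,   1.  ]]), 'view': array([[   0.99,    0.17,   -0.01, -489.8 ],
       [  -0.16,    0.95,   -0.27,  225.1 ],
       [  -0.04,    0.27,    0.96, -334.24],
       [   0.  ,    0.  ,    0.  ,    1.  ]])}
```

View pics/w1.png

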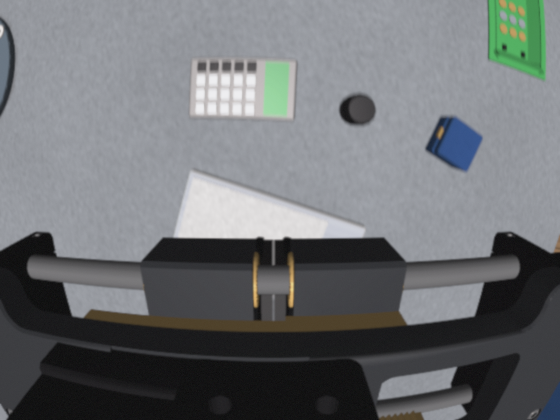

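jog_arm([
  [0,15,18,26,0,0,0],
  [0,15,18,26,0,0,0],
  [0,15,18,26,0,0,0],
  [0,15,18,26,0,0,0],
  [0,0,0,0,0,0,0],
])

```text
time: 3.05
tcp_pos: [608.0, -211.6, 141.4]
tool_rot: [1.075, 1.278, -1.101]
force: [-1.1, 0.2, -0.4]
opening: 0.6
```

```bash
python3 - <<'E'
from h import *
to(600.5,-197.5,80)
c=cams.calibration("wrist")
im,d=cams.camera("wrist"); cv2.imwrite("pics/w2.png",im); np.save("pics/w2.npy",d)
E
```

```text
t 3.05 tcp [ 608.   -211.58  141.35] F [-1.05  0.22 -0.43] open 0.6 
R [[-0.01  0.99  0.16]
 [-0.01  0.16 -0.99]
 [-1.   -0.01  0.01]]
shift in tool [ 61.21  -4.52 -15.88]
```

View pics/w2.png

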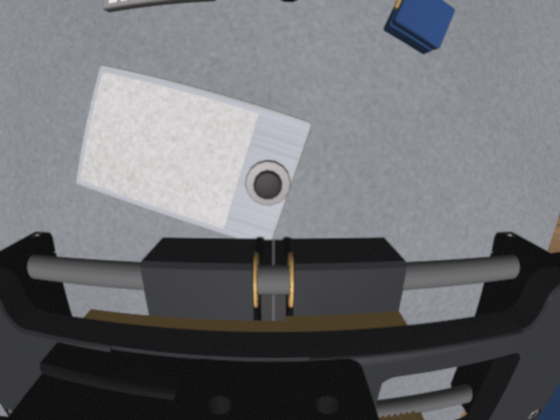

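```bash
cat >> h.py <<'E'
def wray(u,v,c=None):
    c=c or cams.calibration("wrist");K=c["intrinsics"];V=c["view"]
    a=np.array([(u-K[0,2])/K[0,0],(v-K[1,2])/K[1,1]]);r=np.hypot(*a)
    d=np.array([np.sin(r)*a[0]/r,-np.sin(r)*a[1]/r,-np.cos(r)]);R=V[:3,:3];t=V[:3,3]
    return -R.T@t,R.T@d
def wplane(u,v,z,c=None):
    o,d=wray(u,v,c);return o+d*(z-o[2])/d[2]
E
python3 - <<'E'
from h import *
print(wplane(267,184,34.5)); 
for u,v in ((100,67),(310,124),(78,184),(272,238)): print(wplane(u,v,15))
im=cv2.imread("pics/w2.png");g=im.max(2)
m=(g[160:206,240:295]<70).astype(np.uint8);n,l,st,ce=cv2.connectedComponentsWithStats(m);print(st,ce+[240,160])
E
```

```text
[ 597.54 -195.61   34.5 ]
[ 411.29 -105.11   15.  ]
[ 627.42 -137.41   15.  ]
[ 395.25 -229.9    15.  ]
[ 610.9 -252.1   15. ]
[[   0    0   55   46 2296]
 [  15   11   26   27  234]] [[266.79 182.11]
 [269.08 186.3 ]]
```

jog_arm([
  [0,20,-4,-8,0,0,0],
  [0,20,-3,-8,0,0,0],
  [0,20,0,0,0,0,0],
  [0,10,0,0,0,0,0],
  [0,0,0,0,0,0,0],
])

```text
time: 3.6
tcp_pos: [593.3, -191.2, 71.7]
tool_rot: [1.074, 1.285, -1.1]
force: [-0.1, 0.5, 1.0]
opening: 0.9
```

```bash
python3 - <<'E'
from h import *
to(598.5,-196.5,62)
E
```

```text
t 3.6 tcp [ 593.31 -191.17   71.65] F [-0.15  0.51  0.99] open 0.9 
R [[-0.01  0.99  0.16]
 [-0.01  0.16 -0.99]
 [-1.   -0.01  0.01]]
shift in tool [9.65 4.38 6.03]
```

jog_arm([
  [0,3,4,6,0,0,0],
  [0,3,0,0,0,0,0],
  [0,3,0,0,0,0,0],
  [0,0,0,0,0,0,0],
])

```text
time: 4.0
tcp_pos: [600.4, -197.4, 65.3]
tool_rot: [1.074, 1.28, -1.098]
force: [-0.9, -0.0, -0.1]
opening: 0.8
```

jog_arm([
  [0,3,0,0,0,0,0],
  [0,3,0,0,0,0,0],
])

```text
time: 4.2
tcp_pos: [601.1, -198.0, 60.0]
tool_rot: [1.074, 1.277, -1.097]
force: [-0.9, 0.2, -0.2]
opening: 0.5
```

jog_arm([
  [0,3,-1,0,0,0,0],
  [0,3,0,0,0,0,0],
])

```text
time: 4.4
tcp_pos: [600.0, -198.3, 53.6]
tool_rot: [1.075, 1.277, -1.097]
force: [0.0, -0.3, -0.3]
opening: 0.6
```

jog_arm([
  [0,3,0,0,0,0,0],
])

```text
time: 4.5
tcp_pos: [599.9, -198.3, 50.3]
tool_rot: [1.075, 1.277, -1.098]
force: [0.0, 0.4, -0.1]
opening: 0.5
```

jog_arm([
  [0,3,0,0,0,0,0],
])

```text
time: 4.6
tcp_pos: [599.8, -198.3, 46.9]
tool_rot: [1.075, 1.277, -1.098]
force: [-0.8, 0.2, 0.8]
opening: 0.4
```

```bash
python3 - <<'E'
from h import *
to(598.5,-196.5,45)
for n in ("side","scene"):
    im,d=cams.camera(n); u,v=proj(n,[600,-198,30]).astype(int); print(n,u,v); c=im[v-50:v+40,u-50:u+50]
    cv2.imwrite(f"pics/{n}_b.png",cv2.resize(c,None,fx=5,fy=5,interpolation=cv2.INTER_CUBIC))
to(598.5,-196.5,45)
a=cv2.imread("pics/side_b.png");b=cv2.imread("pics/scene_b.png");cv2.imwrite("pics/bb.png",cv2.resize(np.hstack([a,b]),(800,360)))
E
```

```text
t 4.6 tcp [ 599.8  -198.33   46.9 ] F [-0.79  0.18  0.82] open 0.4 
R [[-0.01  0.99  0.16]
 [-0.01  0.16 -0.99]
 [-1.   -0.01  0.01]]
shift in tool [ 1.88 -0.96 -2.05]
side 385 258
scene 150 262
t 4.7 tcp [ 599.43 -198.13   46.57] F [-0.06  0.31 -0.45] open 0.4 
R [[-0.01  0.99  0.16]
 [-0.01  0.16 -0.99]
 [-1.   -0.01  0.01]]
shift in tool [ 1.56 -0.64 -1.78]
```

View pics/bb.png

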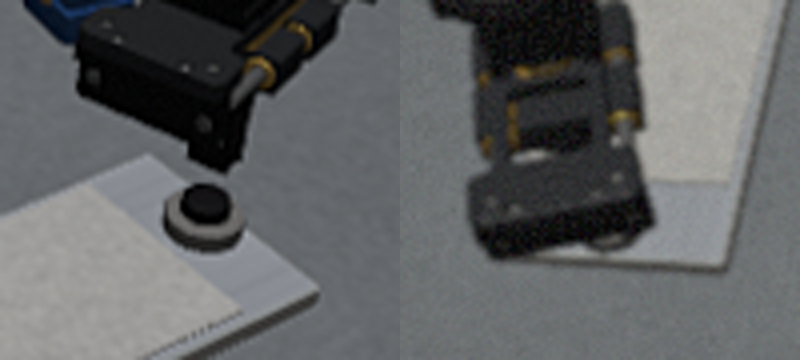

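```bash
python3 - <<'E'
from h import *
to(598.5,-196.5,45)
for n in ("side","scene"):
    im,D=cams.camera(n); print(n,proj(n,[600,-198,25]),[onplane(n,388.7,249.2,z) for z in (25,35,45)] if n=="side" else "")
    u0,v0=proj(n,[600,-198,40]).astype(int);P=[]
    for v in range(v0-30,v0+25):
        for u in range(u0-30,u0+30): P.append([*depthpt(n,u,v,D[v,u]),im[v,u].max(),u,v])
    P=np.array(P);P=P[(P[:,3]<60)&(P[:,2]>16)&(P[:,2]<110)]
    for z in range(16,110,6):
        q=P[(P[:,2]>=z)&(P[:,2]<z+6)]
        if len(q): print(z,len(q),q.min(0)[:2],q.max(0)[:2],q.mean(0)[4:])
E
```

```text
t 4.7 tcp [ 599.43 -198.13   46.57] F [-0.06  0.31 -0.45] open 0.4 
R [[-0.01  0.99  0.16]
 [-0.01  0.16 -0.99]
 [-1.   -0.01  0.01]]
shift in tool [ 1.56 -0.64 -1.78]
side [385.07 260.18] [array([ 635.51, -179.82,   25.  ]), array([ 624.04, -186.91,   35.  ]), array([ 612.58, -194.  ,   45.  ])]Traceback (most recent call last):
  File "<stdin>", line 7, in <module>
  File "h.py", line 10, in depthpt
    o,d=ray(name,u,v);return o+d*D
        ~~~^^^^^^^^^^
  File "h.py", line 4, in ray
    c=c or cams.calibration(name);K=c["intrinsics"];V=c["view"]
           ~~~~~~~~~~~~~~~~^^^^^^
ValueError: time passes only in moves, steps and waits
```

```bash
python3 - <<'E'
s=open("h.py").read()
s=s.replace("def ray(","_C={}\ndef cal(n):\n    if n not in _C:_C[n]=cams.calibration(n)\n    return _C[n]\ndef ray(",1)
s=s.replace("c=c or cams.calibration(name)","c=c or cal(name)").replace("c=cams.calibration(name)","c=cal(name)")
open("h.py","w").write(s)
E
python3 - <<'E'
from h import *
for n in ("side","scene"):
    im,D=cams.camera(n)
    u0,v0=proj(n,[600,-198,40]).astype(int);P=[]
    for v in range(v0-30,v0+25):
        for u in range(u0-30,u0+30): P.append([*depthpt(n,u,v,D[v,u]),im[v,u].max(),u,v])
    P=np.array(P);P=P[(P[:,3]<60)&(P[:,2]>16)&(P[:,2]<110)]
    for z in range(16,110,6):
        q=P[(P[:,2]>=z)&(P[:,2]<z+6)]
        if len(q): print(z,len(q),q.min(0)[:2],q.max(0)[:2],q.mean(0)[4:])
to(598.5,-196.5,45)
E
```

```text
16 46 [ 578.96 -220.26] [ 603.07 -189.04] [384.65 267.54]
22 17 [ 580.15 -219.78] [ 601.91 -183.49] [383.12 263.24]
28 57 [ 585.94 -213.35] [ 612.57 -186.57] [385.68 259.19]
34 42 [ 587.99 -212.72] [ 610.28 -191.65] [387.17 257.24]
58 22 [ 589.36 -211.13] [ 606.8  -189.46] [387.   247.95]
64 26 [ 590.01 -212.29] [ 609.77 -193.1 ] [389.65 246.85]
70 13 [ 592.18 -213.1 ] [ 607.59 -206.11] [392.54 244.62]
76 12 [ 591.8  -212.08] [ 611.6  -207.33] [393.83 241.75]
82 10 [ 592.39 -211.13] [ 610.94 -207.04] [394.4 239.1]
88 13 [ 589.39 -212.25] [ 610.44 -206.86] [394.15 237.31]
94 12 [ 586.82 -212.27] [ 609.12 -206.3 ] [395.08 234.67]
100 1 [ 610.9  -208.38] [ 610.9  -208.38] [398. 231.]
16 12 [ 611.67 -206.67] [ 620.52 -181.89] [155.08 271.75]
22 7 [ 616.58 -207.51] [ 621.51 -184.77] [152.43 271.29]
100 4 [ 613.   -203.88] [ 616.28 -192.54] [141.25 248.75]
106 1 [ 616.61 -192.92] [ 616.61 -192.92] [144. 248.]
t 4.85 tcp [ 599.96 -198.41   47.3 ] F [-0.47  0.11  0.17] open 0.3 
R [[-0.    0.99  0.16]
 [-0.01  0.16 -0.99]
 [-1.   -0.01  0.01]]
shift in tool [ 2.28 -1.11 -2.15]
```

```bash
python3 - <<'E'
from h import *
im,D=cams.camera("side")
cv2.imwrite("pics/s2.png",cv2.resize(im[150:300,310:480],None,fx=4.5,fy=4,interpolation=cv2.INTER_CUBIC))
for v in range(190,275,4): 
    r=[]
    for u in range(370,410,4): p=depthpt("side",u,v,D[v,u]); r.append("%4d,%4d,%4d"%tuple(p))
    print(v,r)
s=env.observe();print(s["joint_pos"],s["tcp_pos"],s["time"],s["force"])
c=cams.calibration("wrist")["view"];print(-c[:3,:3].T@c[:3,3])
E
```

```text
190 [' 829,  27,   0', ' 841,  22,  -2', ' 550,-187, 209', ' 554,-193, 210', ' 553,-202, 215', ' 553,-211, 219', ' 553,-219, 222', ' 554,-226, 225', ' 558,-232, 227', ' 563,-237, 227']
194 [' 815,  15,  -1', ' 824,   9,  -1', ' 549,-190, 202', ' 549,-198, 206', ' 552,-205, 208', ' 552,-213, 212', ' 554,-220, 214', ' 556,-227, 217', ' 557,-234, 220', ' 560,-240, 221']
198 [' 803,   5,  -3', ' 808,  -3,  -1', ' 550,-190, 193', ' 550,-199, 197', ' 553,-205, 199', ' 553,-214, 203', ' 552,-222, 208', ' 559,-226, 207', ' 577,-223, 198', ' 595,-221, 190']
202 [' 784,  -9,   0', ' 550,-183, 181', ' 551,-191, 184', ' 552,-199, 187', ' 553,-207, 191', ' 555,-214, 194', ' 553,-223, 200', ' 563,-225, 196', ' 590,-217, 181', ' 598,-220, 180']
206 [' 770, -21,  -1', ' 544,-188, 177', ' 547,-195, 179', ' 553,-200, 179', ' 550,-210, 185', ' 555,-215, 186', ' 555,-224, 190', ' 563,-226, 188', ' 581,-224, 179', ' 596,-223, 173']
210 [' 537,-186, 170', ' 539,-193, 172', ' 548,-196, 170', ' 550,-203, 173', ' 552,-210, 176', ' 552,-218, 180', ' 553,-226, 184', ' 567,-226, 178', ' 581,-225, 171', ' 598,-2
[... 2383 characters left out ...]
0,-208,   0', ' 659,-212,  -2']
266 [' 572,-182,  14', ' 578,-187,  14', ' 583,-194,  16', ' 580,-205,  24', ' 587,-210,  24', ' 592,-216,  25', ' 600,-220,  23', ' 635,-209,  -2', ' 643,-214,  -3', ' 647,-221,  -1']
270 [' 564,-189,  12', ' 569,-195,  13', ' 577,-199,  11', ' 580,-207,  15', ' 585,-213,  16', ' 592,-218,  15', ' 601,-222,  13', ' 609,-226,  11', ' 614,-232,  13', ' 638,-228,  -2']
274 [' 551,-199,  15', ' 558,-203,  14', ' 566,-208,  12', ' 573,-213,  12', ' 580,-217,  11', ' 584,-224,  13', ' 592,-229,  12', ' 595,-235,  14', ' 606,-238,  11', ' 611,-244,  12']
[-0.49  0.75  1.53 -0.02  0.86 -0.64] [ 600.01 -198.4    47.36] 4.9 [ 0.69 -1.38  0.22]
[ 589.69 -127.77  220.32]
```

View pics/s2.png

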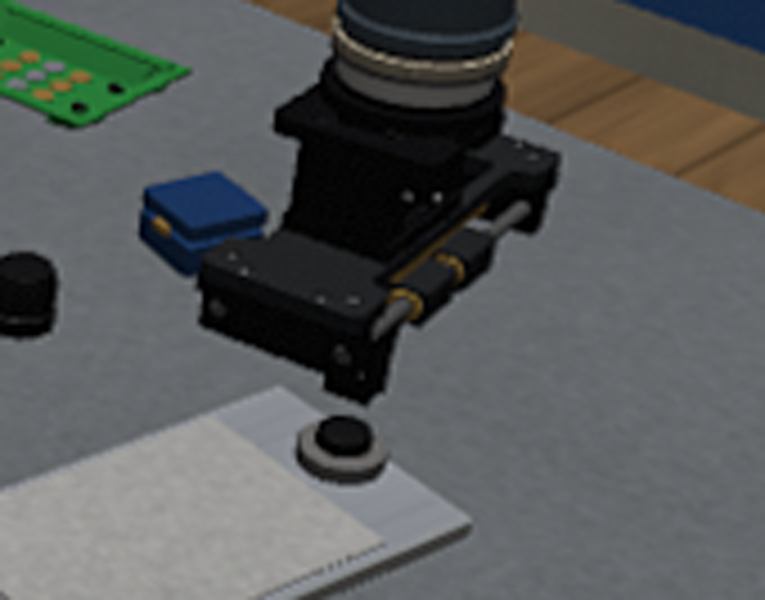

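```bash
python3 - <<'E'
from h import *
c=cams.calibration("wrist")
im,D=cams.camera("wrist"); cv2.imwrite("pics/w3.png",im);np.save("pics/w3.npy",D)
np.save("pics/w3c.npy",c["view"])
to(600,-198,45)
E
```

```text
t 4.95 tcp [ 600.04 -198.43   47.46] F [-0.42  0.03  1.22] open 0.4 
R [[-0.    0.99  0.16]
 [-0.01  0.16 -0.99]
 [-1.   -0.01  0.01]]
shift in tool [ 2.45  0.04 -0.47]
```

View pics/w3.png

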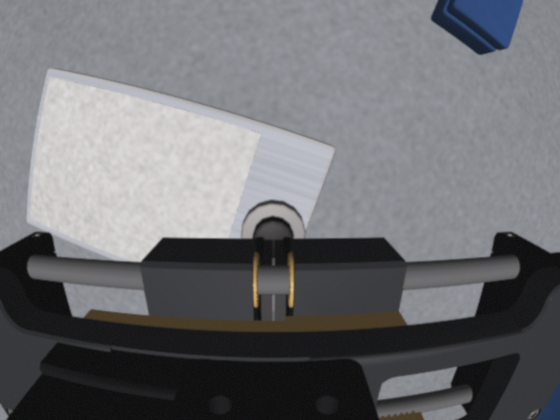

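```bash
python3 - <<'E'
from h import *
for f,pts,view in (("w2",[(100,67),(310,124),(78,184)],None),("w3",[(48,70),(334,150),(28,222)],np.load("pics/w3c.npy"))):
    c=cal("wrist"); c=dict(c); 
    if view is not None:c["view"]=view
    else: c["view"]=c["view"]
    D=np.load(f"pics/{f}.npy")
    V=c["view"];fw=-V[2,:3]  # optical axis in world
    if f=="w2":
        V=V.copy(); cc=-V[:3,:3].T@V[:3,3]+np.array([608.0,-211.58,141.35])-env.observe()["tcp_pos"]; V[:3,3]=-V[:3,:3]@cc; c["view"]=V
    q=[wplane(u,v,15,c) for u,v in pts]; print(f,np.linalg.norm(q[0]-q[1]),np.linalg.norm(q[0]-q[2]),q[1])
    for u,v in ((150,150),(400,100),(60,30),(380,170),(450,100)):
        o,d=wray(u,v,c); t=D[v,u]/(d@fw); print((u,v),o+d*t, D[v,u])
E
```

```text
w2 217.38427177655726 125.14193433437934 [ 629.31 -139.36   15.  ]
(150, 150) [ 482.08 -185.77   14.83] 296.1718
(400, 100) [716.07 -96.48   0.25] 295.03043
(60, 30) [339.29 -62.24   0.07] 272.36856
(380, 170) [ 709.98 -170.63   -1.23] 315.9349
(450, 100) [773.91 -80.86  -1.14] 294.3316
w3 216.74456697872338 124.4136551192163 [ 629.51 -140.15   15.  ]
(150, 150) [ 510.94 -158.31   16.34] 201.76253
(400, 100) [672.9  -96.53  -0.39] 207.3662
(60, 30) [408.68 -72.64   0.23] 190.80698
(380, 170) [ 668.36 -148.57   -0.71] 221.3298
(450, 100) [713.35 -85.62  -1.  ] 206.5293
```

```bash
python3 - <<'E'
from h import *
c=cal("wrist");V=c["view"];K=c["intrinsics"]
def wp(p):
    q=V[:3,:3]@np.array(p,float)+V[:3,3]; r=np.arctan2(np.hypot(q[0],q[1]),-q[2]); h=np.hypot(q[0],q[1]); return K[0,2]+K[0,0]*r*q[0]/h,K[1,2]-K[0,0]*r*q[1]/h
for z in (25,35,47,58,80,95,128): print(z,wp([600,-198,z]),wp([600,-188.5,z]),wp([600-90,-198,z]))
D=np.load("pics/w3.npy");fw=-V[2,:3]
for u,v in ((262,243),(283,243),(262,250),(200,243),(200,250),(200,300),(50,267),(350,243),(272,230),(200,330),(283,280),(272,228),(258,285),(285,310)):
    o,d=wray(u,v,c); t=D[v,u]/(d@fw); print((u,v),o+d*t, D[v,u])
E
```

```text
25 (np.float64(273.3083205987608), np.float64(232.99282514401878)) (np.float64(275.7767793670964), np.float64(219.01019786482502)) (np.float64(139.7538794991039), np.float64(210.42085291647803))
35 (np.float64(273.19689103594135), np.float64(238.5861036153016)) (np.float64(275.78460386702307), np.float64(224.016086984836)) (np.float64(133.82041422756976), np.float64(214.73651704025545))
47 (np.float64(273.0482701477289), np.float64(246.03374034642755)) (np.float64(275.7943768007697), np.float64(230.70450857894826)) (np.float64(126.05498050413303), np.float64(220.4333422816078))
58 (np.float64(272.8953716452349), np.float64(253.68089560959476)) (np.float64(275.8036364883013), np.float64(237.6008067558687)) (np.float64(118.24313667774899), np.float64(226.22089885356598))
80 (np.float64(272.52980124272153), np.float64(271.90403020187347)) (np.float64(275.8224773152989), np.float64(254.16128605954074)) (np.float64(100.28856594995617), np.float64(239.74475957276883))
95 (np.float64(272.22194056383876), np.float64(287.18431675872637)) (np.float64(275.83467853299936), np.float64(268.1971960
[... 213 characters left out ...]
64(46.87229613804004), np.float64(281.9586116289406))
(262, 243) [ 592.99 -188.78   68.03] 163.09125
(283, 243) [ 603.33 -186.63   69.03] 161.93808
(262, 250) [ 593.3  -187.9    79.02] 152.2777
(200, 243) [ 574.62 -163.49  138.72] 87.60519
(200, 250) [ 575.68 -163.34  143.57] 82.92487
(200, 300) [ 578.37 -172.59  152.83] 76.56193
(50, 267) [ 528.78 -177.51  147.16] 81.52726
(350, 243) [ 615.72 -157.15  137.3 ] 88.78903
(272, 230) [ 598.38 -192.69   34.85] 196.28844
(200, 330) [ 580.39 -174.6   162.09] 68.25454
(283, 280) [ 598.25 -167.11  145.53] 82.86584
(272, 228) [ 598.19 -191.54   34.53] 196.29198
(258, 285) [ 592.06 -169.3   146.21] 82.5689
(285, 310) [ 605.75 -200.2   108.59] 127.51435
```

jog_arm([
  [0,5,-0.5,0,0,0,0],
  [0,5,0,0,0,0,0],
  [0,5,0,0,0,0,0],
  [0,3,0,0,0,0,0],
])

```text
time: 5.35
tcp_pos: [599.9, -199.0, 28.8]
tool_rot: [1.075, 1.275, -1.097]
force: [-0.8, 0.3, 0.4]
opening: 0.3
```

jog_arm([
  [0,3,0,0,0,0,0],
  [0,2,0,0,0,0,0],
])

```text
time: 5.55
tcp_pos: [599.7, -199.0, 22.9]
tool_rot: [1.075, 1.276, -1.097]
force: [-0.2, 0.9, 2.9]
opening: 0.1
```

jog_arm([
  [0,2,0,0,0,0,0],
])

```text
time: 5.65
tcp_pos: [599.7, -199.0, 21.0]
tool_rot: [1.075, 1.276, -1.097]
force: [-1.1, 1.0, 3.1]
opening: 0.2
```

jog_arm([
  [0,2,0,0,0,0,0],
])

```text
time: 5.75
tcp_pos: [599.7, -199.0, 19.2]
tool_rot: [1.075, 1.276, -1.097]
force: [-1.2, 0.3, 4.7]
opening: 0.6
```

jog_arm([
  [0,2,0,0,0,0,0],
])

```text
time: 5.85
tcp_pos: [599.8, -199.0, 18.2]
tool_rot: [1.075, 1.276, -1.097]
force: [-3.4, 1.7, 18.2]
opening: 0.4
```

jog_arm([
  [0,1,0,0,0,0,0],
])

```text
time: 5.95
tcp_pos: [599.7, -199.0, 18.4]
tool_rot: [1.074, 1.276, -1.097]
force: [-2.2, 2.0, 9.0]
opening: 0.2
```

jog_arm([
  [0,1,0,0,0,0,0],
])

```text
time: 6.05
tcp_pos: [599.7, -199.0, 18.5]
tool_rot: [1.074, 1.276, -1.097]
force: [-1.8, 1.2, 6.4]
opening: 0.2
```

jog_arm([
  [0,2.5,0,0,0,0,0],
  [0,1.5,0,0,0,0,0],
])

```text
time: 6.25
tcp_pos: [599.8, -199.0, 18.4]
tool_rot: [1.074, 1.275, -1.097]
force: [-3.1, 0.6, 7.1]
opening: 0.5
```

```bash
python3 - <<'E'
from h import *
im,d=cams.camera("side"); cv2.imwrite("pics/s3.png",cv2.resize(im[215:290,345:435],None,fx=8,fy=8,interpolation=cv2.INTER_CUBIC))
E
```

```text
(no output)
```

View pics/s3.png

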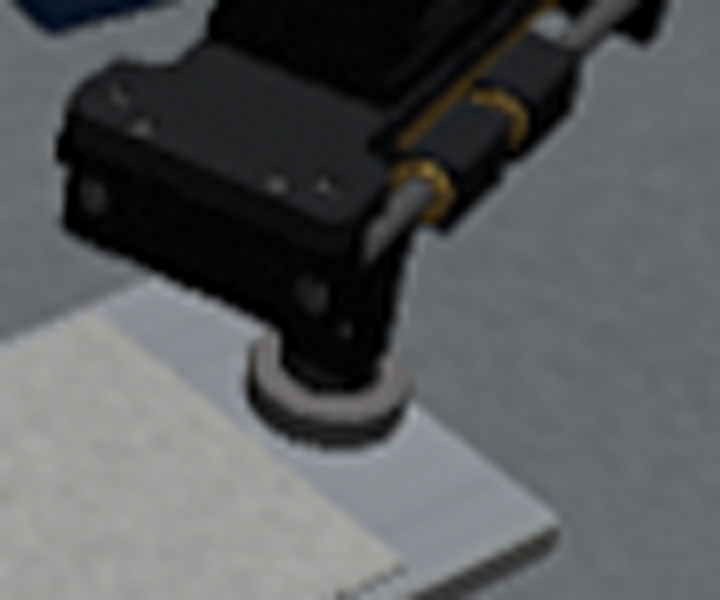

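jog_arm([
  [0,-10,0,0,0,0,0],
  [40,-30,0,0,-1,0,0],
  [40,-40,0,0,-1,0,0],
  [40,-40,0,0,0,0,0],
  [40,0,6,-35,0,0,0],
  [40,0,6,-35,0,0,0],
  [40,0,6,-35,0,0,0],
  [40,0,6,-35,0,0,0],
  [40,0,6,-35,0,0,0],
  [40,0,6,-35,0,0,0],
  [40,0,6,-35,0,0,0],
  [40,0,6,-35,0,0,0],
  [40,0,6,-35,0,0,0],
  [40,0,6,-35,0,0,0],
  [40,0,0,0,0,0,0],
])

```text
time: 7.8
tcp_pos: [593.2, 167.6, 140.0]
tool_rot: [1.053, 1.276, -1.067]
force: [0.1, -0.3, -0.4]
opening: 40.0
```

```bash
python3 - <<'E'
from h import *
to(607,263,120)
c=cams.calibration("wrist");np.save("pics/w4c.npy",c["view"])
im,D=cams.camera("wrist"); cv2.imwrite("pics/w4.png",im);np.save("pics/w4.npy",D)
E
```

```text
t 7.8 tcp [593.21 167.58 140.01] F [ 0.07 -0.27 -0.41] open 40.0 
R [[ 0.01  0.98  0.2 ]
 [-0.02  0.2  -0.98]
 [-1.    0.01  0.02]]
shift in tool [ 18.36  32.03 -91.29]
```

View pics/w4.png

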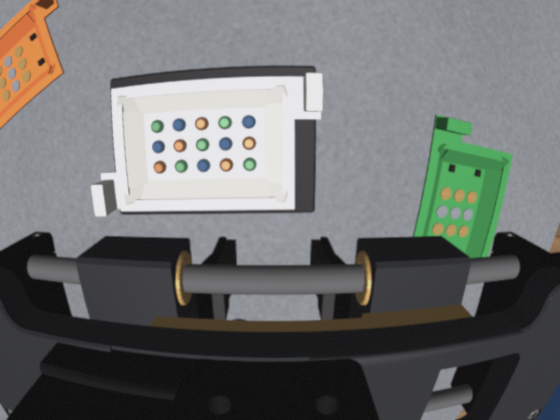

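```bash
python3 - <<'E'
from h import *
c=dict(cal("wrist"));c["view"]=np.load("pics/w4c.npy")
D=np.load("pics/w4.npy");V=c["view"];fw=-V[2,:3]
for u,v in ((314,88),(310,80),(318,98),(300,120),(290,150)):
    o,d=wray(u,v,c); print((u,v),o+d*D[v,u]/(d@fw))
for p in ((306,73),(321,73),(321,102),(306,102)): print(wplane(*p,77.5,c))
for p in ((112,87),(314,68),(122,211),(297,209)): print(wplane(*p,53.5,c))
im=cv2.imread("pics/w4.png");cv2.imwrite("pics/w4z.png",cv2.resize(im[55:225,80:340],None,fx=3,fy=3,interpolation=cv2.INTER_CUBIC))
E
```

```text
(314, 88) [603.84 265.93  77.27]
(310, 80) [599.87 271.04  77.26]
(318, 98) [608.22 259.48  76.52]
(300, 120) [604.15 241.54  14.2 ]
(290, 150) [597.89 215.94  52.7 ]
[596.04 275.43  77.5 ]
[606.56 277.91  77.5 ]
[610.8  257.02  77.5 ]
[600.23 254.62  77.5 ]
[439.33 244.46  53.5 ]
[603.23 284.63  53.5 ]
[462.02 137.43  53.5 ]
[613.61 169.24  53.5 ]
```

View pics/w4z.png

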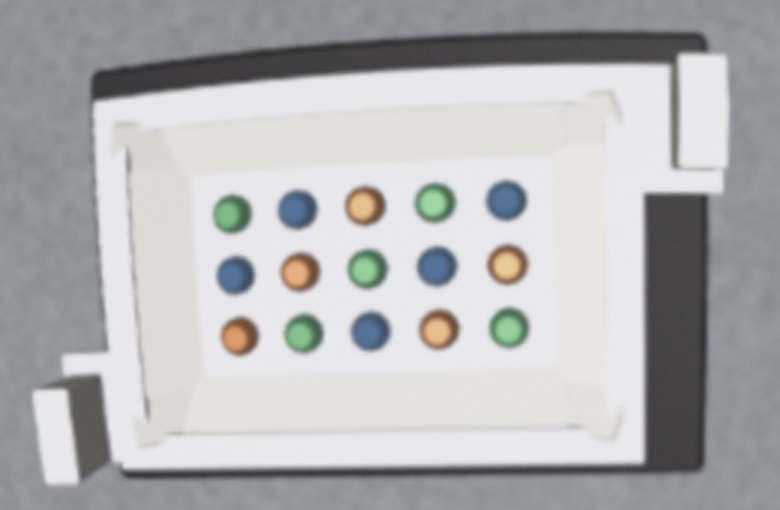

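jog_arm([
  [40,4,6,-18,0,0.6,0],
  [40,9,6,-18,0,0.6,-0.3],
  [40,9,6,-18,0,0,0],
  [40,9,6,-18,0,0,0],
  [40,9,4,-11,0,0,0],
  [40,0,0,0,0,0,0],
  [40,0,0,0,0,0,0],
])

```text
time: 8.55
tcp_pos: [606.9, 255.3, 94.5]
tool_rot: [1.067, 1.296, -1.069]
force: [0.5, -0.7, -0.1]
opening: 40.0
```

```bash
python3 - <<'E'
from h import *
to(605.5,263,45.5)
E
```

```text
t 8.55 tcp [606.89 255.3   94.51] F [ 0.54 -0.71 -0.14] open 40.0 
R [[-0.    0.98  0.19]
 [ 0.    0.19 -0.98]
 [-1.   -0.   -0.  ]]
shift in tool [49.02  0.21 -7.78]
```

jog_arm([
  [40,7,0,-4,-0.5,0,0],
  [40,7,0,-4,0,0,0],
  [40,6,0,0,0,0,0],
  [40,0,0,0,0,0,0],
])

```text
time: 8.95
tcp_pos: [605.3, 261.9, 73.4]
tool_rot: [1.061, 1.298, -1.064]
force: [0.4, 0.3, 0.3]
opening: 40.3
```

```bash
python3 - <<'E'
from h import *
to(605.5,263,45.5)
R=[]
for n in ("side","scene"):
    im,d=cams.camera(n); u,v=proj(n,[606,263,75]).astype(int); u=min(max(u,50),510)
    R.append(cv2.resize(im[v-50:v+40,u-50:u+50],(400,360),interpolation=cv2.INTER_CUBIC))
cv2.imwrite("pics/g1.png",np.hstack(R))
im,d=cams.camera("wrist");cv2.imwrite("pics/w5.png",im)
E
```

```text
t 8.95 tcp [605.26 261.93  73.41] F [0.44 0.29 0.35] open 40.3 
R [[-0.    0.98  0.2 ]
 [-0.    0.2  -0.98]
 [-1.   -0.   -0.  ]]
shift in tool [27.91  0.51 -0.99]
```

View pics/g1.png

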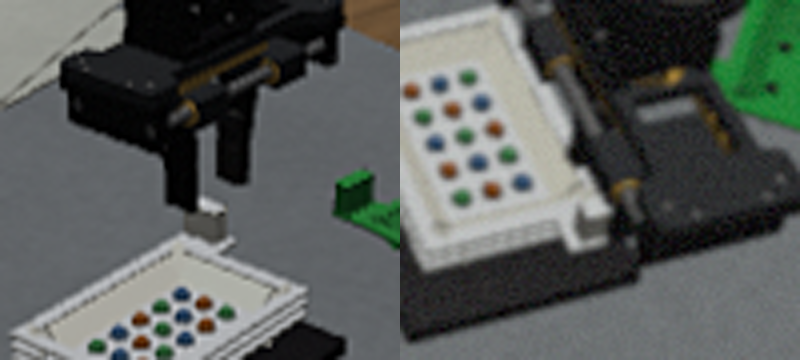

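View pics/w5.png

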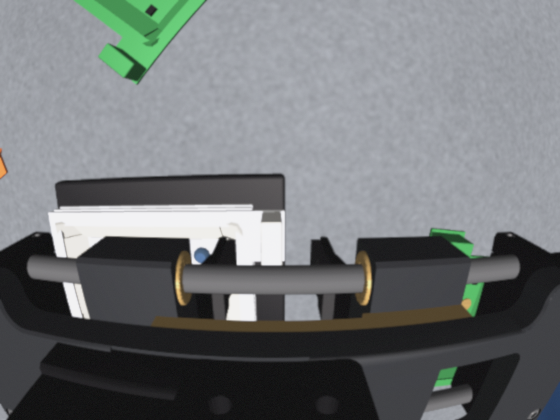

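jog_arm([
  [40,7,0.5,-1,0,0,0],
  [40,7,0,0,0,0,0],
  [40,6,0,0,0,0,0],
  [40,3,0,0,0,0,0],
  [40,0,0,0,0,0,0],
])

```text
time: 9.6
tcp_pos: [607.1, 263.2, 50.2]
tool_rot: [1.063, 1.296, -1.061]
force: [-0.0, -0.2, 0.5]
opening: 40.0
```

jog_arm([
  [40,3,-0.5,0,0,0,0],
  [40,0,0,0,0,0,0],
])

```text
time: 9.8
tcp_pos: [606.5, 263.0, 46.7]
tool_rot: [1.063, 1.296, -1.062]
force: [-0.8, -0.5, -0.0]
opening: 39.8
```

```bash
python3 - <<'E'
from h import *
to(605.5,263,45.5)
im,d=cams.camera("side"); u,v=proj("side",[606,263,65]).astype(int)
cv2.imwrite("pics/g2.png",cv2.resize(im[v-35:v+35,u-45:u+45],None,fx=8,fy=8,interpolation=cv2.INTER_CUBIC))
E
```

```text
t 9.8 tcp [606.46 262.99  46.7 ] F [-0.78 -0.49 -0.05] open 39.8 
R [[ 0.    0.98  0.2 ]
 [ 0.    0.2  -0.98]
 [-1.    0.   -0.  ]]
shift in tool [ 1.2  -0.94 -0.2 ]
```

View pics/g2.png

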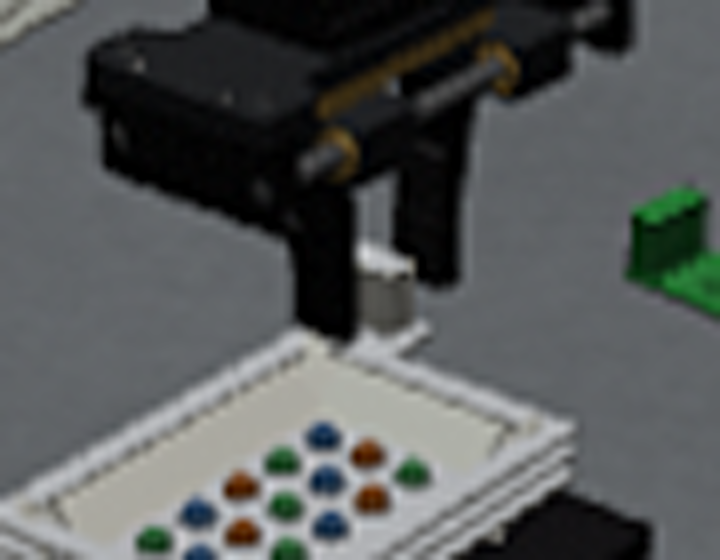

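jog_arm([
  [20,0,-0.9,0,0,0,0],
  [16,0,0,0,0,0,0],
  [14,0,0,0,0,0,0],
  [9,0,0,0,0,0,0],
  [6,0,0,0,0,0,0],
  [3,0,0,0,0,0,0],
  [3,0,0,0,0,0,0],
], squeeze=40)

```text
time: 10.55
tcp_pos: [605.5, 262.7, 47.8]
tool_rot: [1.062, 1.296, -1.061]
force: [0.6, -0.7, 0.1]
opening: 11.7
```

```bash
python3 - <<'E'
from h import *
to(605.5,263,45.5)
E
```

```text
t 10.55 tcp [605.46 262.69  47.76] F [ 0.57 -0.69  0.15] open 11.7 
R [[ 0.    0.98  0.2 ]
 [ 0.    0.2  -0.98]
 [-1.    0.   -0.  ]]
shift in tool [ 2.26  0.1  -0.3 ]
```

jog_arm([
  [3,-2,-0.2,0.1,0,0.3,0.65],
  [3,-3.8,-0.4,0.2,0,0.6,1.3],
  [3,-3.8,-0.4,0.2,0,0.6,1.3],
])

```text
time: 10.85
tcp_pos: [604.6, 261.9, 56.7]
tool_rot: [1.111, 1.279, -1.005]
force: [-0.4, -0.9, 0.6]
opening: 11.4
```

```bash
cat >> h.py <<'E'
R0=np.array([[0,.98,.2],[0,.2,-.98],[-1,0,0]]);Q0=np.array([605.46,262.69,47.76]);P0=np.array([483.4,171.6,30])
def peel():
    s=env.observe();R=Ro.from_rotvec(s["tool_rot"]).as_matrix()
    rv=Ro.from_matrix(R@R0.T).as_rotvec(); print("t",s["time"],"Q",s["tcp_pos"],"tilt vec",rv,"want dir .598 -.802; F",s["force"],"open",s["opening"])
    T=R@R0.T; f=lambda p:s["tcp_pos"]+T@(np.array(p)-Q0)
    yaw=.2; 
    print("foot now",f(P0),"lug",f([605.5,263,65.5]),"far corner",f([525.4-72*.98+49*.2,205.7-72*.2-49*.98,53.5]))
    return s,R
E
python3 -c "
from h import *
peel()"
```

```text
t 10.85 Q [604.62 261.87  56.66] tilt vec [ 0.04 -0.05 -0.  ] want dir .598 -.802; F [-0.37 -0.92  0.56] open 11.409144473065172
foot now [483.56 171.89  28.95] lug [603.71 261.5   74.38] far corner [463.54 142.74  50.31]
```

jog_arm([
  [3,-4.2,-0.4,0.2,0,0.55,1.1],
  [3,-3,-0.2,0.1,0,0.4,0.8],
  [3,0,0,0,0,0,0],
  [3,0,0,0,0,0,0],
])

```text
time: 11.25
tcp_pos: [603.3, 260.6, 64.7]
tool_rot: [1.143, 1.268, -0.97]
force: [0.5, 0.3, -2.6]
opening: 11.4
```

```bash
python3 - <<'E'
from h import *
peel()
R=[]
for n in ("side","scene"):
    im,d=cams.camera(n); u,v=proj(n,[525,205,50]).astype(int)
    R.append(cv2.resize(im[v-50:v+40,u-50:u+50],(400,360),interpolation=cv2.INTER_CUBIC))
cv2.imwrite("pics/p1.png",np.hstack(R))
E
```

```text
t 11.25 Q [603.28 260.63  64.74] tilt vec [ 0.06 -0.09 -0.  ] want dir .598 -.802; F [ 0.47  0.27 -2.59] open 11.371502319796585
foot now [483.14 171.52  30.87] lug [601.79 259.82  82.4 ] far corner [462.43 141.87  50.84]
```

View pics/p1.png

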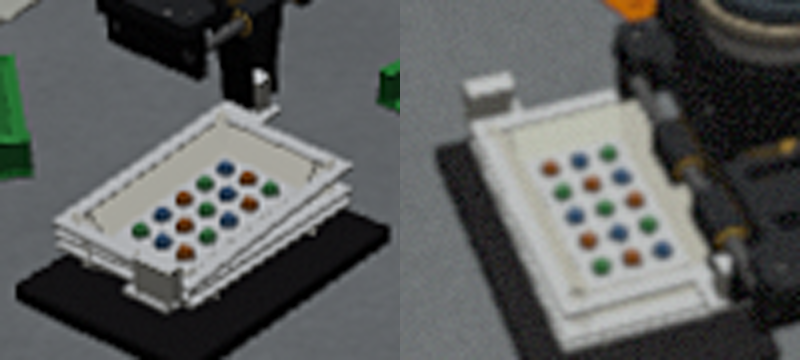

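jog_arm([
  [3,-3,0.3,-0.1,0,0,0],
  [3,-4,0.4,-0.2,0,0,0],
  [3,-5,0.5,-0.2,0,0,0],
  [3,-6,0.6,-0.25,0,0,0],
  [3,-6,0.6,-0.25,0,0,0],
  [3,-6,0.6,-0.25,0,0,0],
])

```text
time: 11.95
tcp_pos: [603.9, 261.3, 96.4]
tool_rot: [1.143, 1.269, -0.971]
force: [1.4, -0.9, -2.0]
opening: 12.0
```

```bash
python3 - <<'E'
from h import *
peel()
R=[]
for n in ("side","scene"):
    im,d=cams.camera(n); u,v=proj(n,[525,205,50]).astype(int)
    R.append(cv2.resize(im[v-55:v+35,u-50:u+50],(400,360),interpolation=cv2.INTER_CUBIC))
cv2.imwrite("pics/p2.png",np.hstack(R))
E
```

```text
t 11.95 Q [603.88 261.32  96.36] tilt vec [ 0.06 -0.09 -0.  ] want dir .598 -.802; F [ 1.35 -0.91 -2.04] open 11.957217618775907
foot now [483.73 172.21  62.54] lug [602.41 260.5  114.02] far corner [463.03 142.55  82.51]
```

View pics/p2.png

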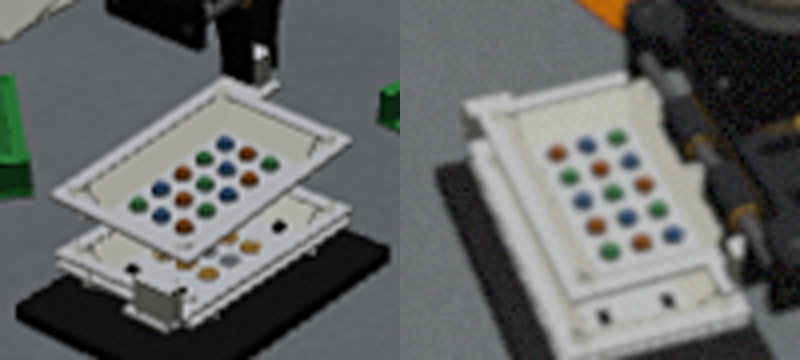

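jog_arm([
  [3,-6,0.5,-0.2,0,-0.3,-0.6],
  [3,-8,0.6,-0.2,0,-0.5,-1],
  [3,-8,0.4,-0.15,0,-0.5,-1.1],
  [3,-8,0.3,-0.1,0,-0.5,-1.1],
  [3,-6,0,0,0,-0.5,-1.1],
  [3,-3,0,0,0,-0.3,-0.7],
  [3,0,0,0,0,0,0],
])

```text
time: 12.75
tcp_pos: [603.8, 260.8, 139.1]
tool_rot: [1.057, 1.298, -1.068]
force: [0.6, -0.6, -1.2]
opening: 11.8
```

```bash
python3 - <<'E'
from h import *
peel()
# target: tray centre over pad
pc=np.array([494.5,-180.0]); to(pc[0]+80.1,pc[1]+57,133)
R=[]
for n in ("side","scene"):
    im,d=cams.camera(n); u,v=proj(n,[525,205,100]).astype(int)
    R.append(cv2.resize(im[v-50:v+40,u-50:u+50],(400,360),interpolation=cv2.INTER_CUBIC))
cv2.imwrite("pics/p3.png",np.hstack(R))
E
```

```text
t 12.75 Q [603.77 260.76 139.07] tilt vec [-0.    0.01 -0.  ] want dir .598 -.802; F [ 0.57 -0.58 -1.21] open 11.759555197366087
foot now [481.24 170.07 122.32] lug [603.91 261.14 156.81] far corner [462.49 141.91 146.03]
t 12.75 tcp [603.77 260.76 139.07] F [ 0.57 -0.58 -1.21] open 11.8 
R [[-0.01  0.98  0.2 ]
 [-0.    0.2  -0.98]
 [-1.   -0.01  0.  ]]
shift in tool [   7.74 -103.82  370.57]
```

View pics/p3.png

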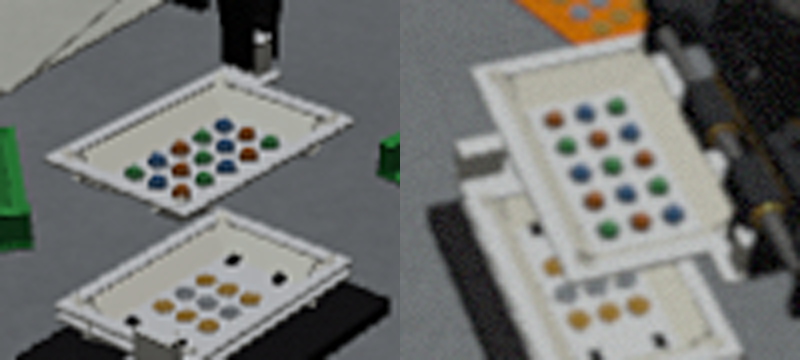

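jog_arm([
  [3,0,-1.5,5,0,0,0],
  [3,0,-3,10,0,0,0],
  [3,0,-4.5,16,0,0,0],
  [3,0,-6,22,0,0,0],
  [3,0,-7,25,0,0,0],
  [3,0,-7,25,0,0,0],
  [3,0,-7,25,0,0,0],
  [3,0,-7,25,0,0,0],
  [3,0,-7,25,0,0,0],
  [3,0,-7,25,0,0,0],
  [3,0,-7,25,0,0,0],
  [3,0,-7,25,0,0,0],
  [3,0,-7,25,0,0,0],
  [3,0,-7,25,0,0,0],
  [3,0,-6,20,0,0,0],
  [3,0,-4,15,0,0,0],
  [3,0,-3,10,0,0,0],
  [3,0,-2,6,0,0,0],
  [3,0,-1,3,0,0,0],
  [3,0,0,0,0,0,0],
])

```text
time: 14.85
tcp_pos: [557.0, -145.6, 138.9]
tool_rot: [1.059, 1.3, -1.089]
force: [-0.2, -1.0, -0.8]
opening: 11.5
```

```bash
python3 - <<'E'
from h import *
peel()
pc=np.array([494.5,-180.0]); to(pc[0]+80.1,pc[1]+57,133)
R=[]
for n in ("side","scene"):
    im,d=cams.camera(n); cv2.imwrite(f"pics/{n}_e.png",im); np.save(f"pics/{n}_e.npy",d); u,v=proj(n,[510,-170,80]).astype(int)
    R.append(cv2.resize(im[v-80:v+64,u-80:u+80],(400,360),interpolation=cv2.INTER_CUBIC)); print(u,v)
cv2.imwrite("pics/p4.png",np.hstack(R))
E
```

```text
t 14.85 Q [ 557.01 -145.57  138.91] tilt vec [-0.01  0.02 -0.02] want dir .598 -.802; F [-0.19 -1.01 -0.76] open 11.49401983211992
foot now [ 433.05 -234.66  124.17] lug [ 557.39 -145.12  156.64] far corner [ 414.24 -262.46  148.24]
t 14.85 tcp [ 557.01 -145.57  138.91] F [-0.19 -1.01 -0.76] open 11.5 
R [[-0.02  0.98  0.18]
 [-0.01  0.18 -0.98]
 [-1.   -0.02  0.  ]]
shift in tool [  5.4   21.53 -19.  ]
348 250
162 213
```

View pics/p4.png

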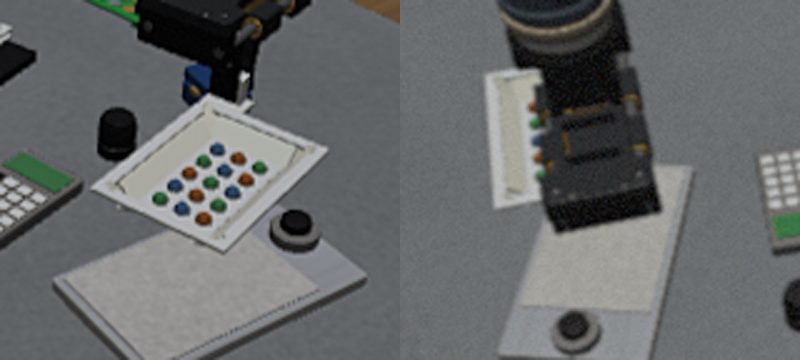

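jog_arm([
  [3,1,4,-3,0,0.1,0.3],
  [3,2,7,-6,0,0.1,0.4],
  [3,1,6,-6,0,0,0.3],
  [3,0,3,-3,0,0,0],
  [3,0,0,0,0,0,0],
  [3,0,0,0,0,0,0],
])

```text
time: 15.55
tcp_pos: [575.4, -117.8, 134.0]
tool_rot: [1.068, 1.294, -1.069]
force: [-0.1, -0.1, -1.6]
opening: 11.2
```

```bash
python3 - <<'E'
from h import *
peel()
pc=np.array([494.5,-180.0]); to(pc[0]+80.1,pc[1]+57,133)
R=[]
for n in ("side","scene"):
    im,d=cams.camera(n); cv2.imwrite(f"pics/{n}_f.png",im); np.save(f"pics/{n}_f.npy",d)
im=cv2.imread("pics/side_f.png");cv2.imwrite("pics/p5.png",cv2.resize(im[150:340,260:450],None,fx=3,fy=3,interpolation=cv2.INTER_CUBIC))
E
```

```text
t 15.55 Q [ 575.38 -117.8   134.  ] tilt vec [ 0.    0.   -0.01] want dir .598 -.802; F [-0.13 -0.09 -1.65] open 11.173527016460174
foot now [ 452.23 -207.48  116.33] lug [ 575.45 -117.51  151.74] far corner [ 433.17 -235.61  139.84]
t 15.55 tcp [ 575.38 -117.8   134.  ] F [-0.13 -0.09 -1.65] open 11.2 
R [[-0.    0.98  0.19]
 [ 0.    0.19 -0.98]
 [-1.   -0.   -0.  ]]
shift in tool [ 1.   -1.75  4.96]
```

View pics/p5.png

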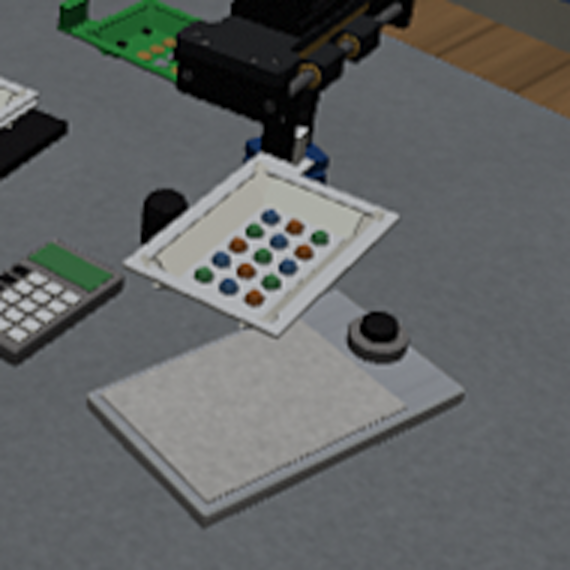

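View pics/scene_f.png

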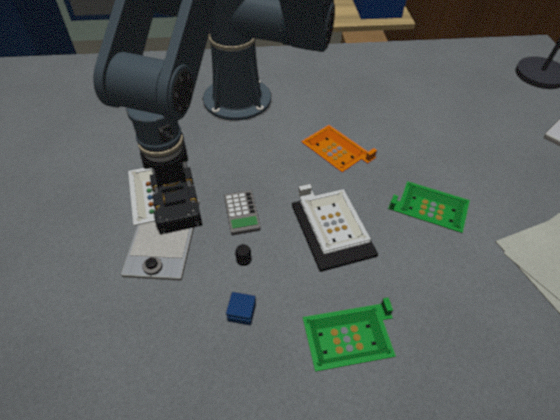

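```bash
python3 - <<'E'
from h import *
D=np.load("pics/side_f.npy")
C=[]
for x,y in ((125,263),(262,155),(398,215),(278,335)):
    u,v=260+x/3,150+y/3; p=onplane("side",u,v,139.5);C.append(p)
    # depth slightly inside
    ui,vi=int(round(u+(348-u)*.05)),int(round(v+(231-v)*.05)); print(p,depthpt("side",ui,vi,D[vi,ui]))
print(np.mean(C,0),np.linalg.norm(C[1]-C[0]),np.linalg.norm(C[2]-C[1]))
s=env.observe();print(s["time"],s["tcp_pos"],s["opening"],s["force"])
E
```

```text
[ 409.7  -137.97  139.5 ] [ 417.11 -136.64  136.71]
[ 564.97 -109.93  139.5 ] [ 563.21 -110.87  137.5 ]
[ 578.66 -212.65  139.5 ] [ 576.16 -208.6   137.66]
[ 428.95 -242.84  139.5 ] [ 432.43 -238.43  138.56]
[ 495.57 -175.85  139.5 ] 157.78185468063708 103.62859680508265
15.65 [ 575.3  -118.14  134.04] 11.732234509488507 [-0.66 -0.07 -1.37]
```

jog_arm([
  [3,0,0,0,0,0,0],
  [3,0,0,0,0,0,0],
  [3,0,0,0,0,0,0],
  [3,0,0,0,0,0,0],
  [3,0,0,0,0,0,0],
])

```text
time: 16.15
tcp_pos: [575.0, -119.2, 134.2]
tool_rot: [1.07, 1.293, -1.07]
force: [0.3, 0.9, -1.6]
opening: 11.4
```

```bash
python3 - <<'E'
from h import *
from plant import hand_in
peel(); print(env.observe()["qd"])
print(hand_in())
E
```

```text
t 16.15 Q [ 574.99 -119.21  134.24] tilt vec [ 0.    0.   -0.01] want dir .598 -.802; F [ 0.35  0.87 -1.57] open 11.4445548476198
foot now [ 451.65 -208.64  116.58] lug [ 575.06 -118.91  151.98] far corner [ 432.53 -236.71  140.09]
[-0.  0.  0. -0.  0. -0.]
the job is handed in; nothing more can be done
None
```

The job is handed in, at about 16 s on the robot's clock. The run reports no verdict, so what follows are my own checks.

- **Button:** I pressed it with the closed fingers until it hit a hard stop, where the force jumped from about 5 N to 18 N. I then released it, and the later pictures show it up. I did not measure its height again after release.
- **Peel:** I gripped the far lug of the white top tray (opening about 11.7 mm against the 12 mm plate) and raised that corner to about 0.11 rad. By calculation the opposite corner stayed at about 51 mm, below the 60.5 mm limit.
- **Tray beneath:** Pictures after the lift show it still nested in place. I checked this by eye only.
- **Final hold:** The tray's centre measured about 4 mm from the panel's middle, and its underside is about 100 mm above the panel. It is level within about 1 degree, the joints are at rest and the grip is set to 40 N.
- **Bystanders:** In the last scene picture the loupe, calculator and ring box look unmoved; I did not measure them.

**One disagreement:** the reported TCP height did not match the stated finger length. The side and wrist cameras showed the real fingertips about 33 mm higher than the TCP reading implied, and first contact with the button came at the height the cameras gave. I used that camera-based offset for both the button and the grasp. I did not find the cause.

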